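# Index the flask turntable on by one hole

## Task

Index the flask turntable on by one place: press the spring plunger at the end of its index arm down, swing the table clockwise (seen from above) to the next hole in the index plate, and let the plunger spring fully back up so that it locks there. Only press and push, lift nothing: the flasks stay standing in their collars and the other glassware stays where it is. Finish with the robot clear.

Things in the scene. Friction and masses are not known exactly. Their poses are not given: they have to be found in the camera images.
- flask_base: Fixed stand of a hand-turned flask turntable: grey round foot 200 mm across, above it a fixed steel index plate 272 mm across (underside 34, top 40 mm above the bench) with 8 holes of 9 mm, 45 degrees apart, 118 mm from the turning axis, each in a brass bush. Nothing of it moves. Origin: on the turning axis at bench height, z up.
- reading_head (a point): Centre of the lower face of a white reading head, 46 mm across, 156 to 224 mm above the bench and 72 mm from the axis, fixed over one flask. A thin arm holds it from a column (14 mm thick, 206 mm high) 192 mm from the axis on the same bearing. It is opposite to the index arm's starting place and does not move.
- table_axis (a point): Point on the vertical turning axis, at the upper face (54 mm above the bench) of the turntable: an aluminium disc 200 mm across with 8 black flask collars (51 mm across, 8 mm high) 72 mm from the axis, and a steel fork-shaped index arm that reaches 172 mm out from the axis, with the plunger in a block at its end. The collars at the arm and at 45 and 90 degrees either side of it are empty.
- first_hole (a point): Centre of the index plate hole that the plunger's pin is in at the start, on the plate's upper face (40 mm above the bench, 118 mm from the axis). Does not move.
- next_hole (a point): Centre of the hole to go to: the next one clockwise seen from above, 45 degrees on from first_hole, on the plate's upper face (40 mm above the bench, 118 mm from the axis). Does not move.
- plunger_top (a point): Centre of the flat top of the plunger's knob, an aluminium mushroom 34 mm across on the end of the index arm, 155 mm from the turning axis; 107 mm above the bench when up. Moves with the plunger. The head is 8 mm thick; below it the neck, guide bush (19 mm) and block (34 x 32 mm, top 54 mm above the bench). A fingertip pressing on the knob can drag it sideways by friction (about 0.6).
- plunger_pin (a point): Tip of the plunger's pin, 118 mm from the axis, seen through the fork of the arm. The pin (6 mm, round tip) is carried on a foot below the index plate and stands up through the hole from beneath, 2 mm proud of the plate's upper face when the plunger is up. It goes down as the knob is pressed.
- plunger (a joint): How far the knob is pressed down, m: 0 up (pin in a hole), 0.012 against its stop. Spring: 4.5 N to start, 8 N at 0.008, 10 N at 0.012. From 0.008 the pin is clear below the plate and the table free. Let go between holes, it rests at 0.008 with the pin against the plate's underside, the table still turns, and the pin springs up over the next hole (1.5 mm play either way).
- flask_table (a joint): Turn of the table, rad, positive clockwise seen from above: about 0 at the start, 0.785 (45 degrees) at the next hole, 1.571 at the one after. Unlocked it turns easily (about 0.1 N m of friction, under 1 N at the knob) and stays where it is left. Dragged by a fingertip on the knob, it may lag a few mm behind the tip.
- flask_read: Stoppered 25 ml conical flask, glass, 42 mm across, 81 mm high with its stopper, loose in its collar (45.6 mm inside) at 135 degrees anticlockwise from the index arm. Origin at the centre of its underside, 54 mm above the bench, z up.
- flask_under_head: The same kind of flask, loose in its collar opposite the index arm, under the reading head at the start.
- flask_next: The same kind of flask, loose in its collar at 225 degrees anticlockwise from the index arm; it comes under the reading head when the table is turned on by one hole.
- big_flask: Stoppered 250 ml conical flask, 82 mm across, 164 mm high, on the bench beside the turntable. Bystander. Origin at the centre of its underside.
- reagent_jar: White jar with a blue cap, 60 mm across, 88 mm high, on the bench beside the turntable. Bystander. Origin at the centre of its underside.
- beaker: Small glass beaker, 54 mm across, 72 mm high, on the bench beside the turntable. Bystander. Origin at the centre of its underside.
Not all that is in view belongs to the job. Leave any purple or yellow look-alike of the flask_read alone.

How it is judged:
By the outcome, as a careful person would: the job done as asked, in the order asked, and still so for the second after the job is handed in, with the robot touching nothing.
It also fails if it takes over 43 s, if anything falls off the work surface, if the arm or the gripper's body presses on something with over 40 N, if the wrist force passes 120 N, or if a joint passes its speed limit or range.

## Robot

A 7-joint arm with a two-finger parallel gripper is mounted at the origin on the work surface. World frame = base frame: x ahead of the robot, y to its left, z up, the work surface at z = 0. Lengths are in m, angles in degrees, forces in N, time in s.
With the tool pointing down it reaches from about 0.425 to 0.875 m from the base axis. Payload 4.7 kg.
Tool frame: the origin (TCP) lies on the centre line of the jaws, within the pads' length; the fingertips stand 8 mm ahead of it and the grasp point (between the pads) lies 11 mm behind it; z points along the fingers, y is the direction in which the jaws open and shut (so a half turn about z gives the same grasp; the last joint's range is limited). The gripper opens to 87 mm and grips with 3 to 60 N. Pads are 19 mm wide; open, the fingers measure 117 mm over their backs; the gripper's body (75 mm by 190 mm) begins 51 mm behind the grasp point.
Start: joints at [-66.629, 18.392, -4.016, 83.108, 1.295, 78.541, -3.26], TCP at [0.249, 0.6, 0.231] pointing down, gripper open.
Joint ranges: [-163.93, 163.93], [-17.29, 119.83], [-79.2, 71.16], [3.27, 140.29], [-89.18, 269.18], [5.43, 117.66], [-154.24, 154.24]. Speed limits (degrees/s): [147.25, 147.25, 180, 180, 180, 180, 180].

## Interface

Orientations are given as [roll, pitch, yaw] about the fixed x, y, z axes, in that order (R = Rz(yaw) Ry(pitch) Rx(roll)).
In Python, from cell import status, vision, workorder gives the robot as it stands.
- The arm moves only by the tool step_arm, never from a script. Its argument "series" is a list of rows, each an object of numbers: "ax", "ay", "az": the turn, a rotation vector about the world's x, y, z in degrees; "x", "y", "z": the shift along the world's x, y, z in m; "claw": the opening in per cent of the stroke, from 0 (shut) to 100 (fully open). In form: [{"ax": .., "ay": .., "az": .., "x": .., "y": .., "z": .., "claw": ..}, ...]. A call has 1 to 12 rows; each row is the pose to reach, as a shift and turn from the pose commanded when the call began; what a row does not reach only later rows make up. A row lasts 1/10 s, in which the tool goes at most 50 mm and 8.59 degrees, less where a joint would pass 70% of its speed; a pose out of reach is approached as far as the arm can. A call with a gripper value outside its range is refused whole. The fingers move at their own pace and stop on an object; "squeeze" is the grip in N (left out, the last holds). Time passes only in rows, so rows that repeat a pose let the fingers close. It gives the time, the measured TCP pose, the force and the opening at its end, in the units of the state.
- status.get_obs(): the state, without advancing time (a new reading comes with each control period).
- vision.read_camera(name): name is "scene" or "side" or "wrist"; returns the picture (420x560x3 uint8, red, green, blue); there is no depth.
- vision.camera_params(name): a dict with "fovy" (degrees; the focal length in pixels is half the picture's height over the tangent of half this angle, whatever the lens; pixels are square), "cx", "cy" (the principal point, pixels), "dist" ([k1, k2, p1, p2, k3] as OpenCV has them; the pictures are not rectified), "eye" and "orientation" of the camera in the world; the wrist camera has in their place "tool_from_camera" (4x4, takes a point from camera to tool coordinates, whose origin is the TCP and whose axes are the flange's). Camera axes: x right, y down, z forward; pixel columns grow to the right and rows downward; lengths in m; the calibration is good to about 2 mm. A picture is of the moment at which its call begins: read the wrist's pose just before it. camera_params takes no time and is no camera call.
- workorder.sign_off(): hands the job in, once; it reports no verdict.
The state is a dict: "time_s": time; "qpos": joint angles; "joint_velocities": joint speeds; "effort": joint torques, N m; "tool_pos": TCP position; "tool_rot": TCP orientation; "force": force on the tool from outside, world axes, zero at the start; "wrist_torque": the same for the moment, N m; "grip_width": finger opening in m.
Only numpy, scipy, OpenCV 4.12 (cv2) and the standard library are available. Lean on these libraries where they do the work, as an engineer would, in place of code of your own. Each camera call takes 0.05 s, during which the arm holds its last target.

## Working session

There is one attempt and no reset: what is moved stays moved. The work goes in short steps, Python scripts to look and compute and a tool call to move; the robot and the scene stay as the last step left them, time stands still between calls to the robot, and variables do not carry over. Pictures are saved under pics/ and viewed, and the job is handed in when it is done.

Besides the shell and the picture viewer there is one more tool, called after ">>>" in YAML: its name, and indented under it one key for each argument. step_arm: Moves the arm, as the interface text tells. Its arguments: {"type":"object","properties":{"series":{"type":"array"},"squeeze":{"type":"number"}},"required":["series"]}

```bash
mkdir -p pics
python3 - <<'E'
from cell import status, vision, workorder
import cv2
for n in ("scene","side"):
    cv2.imwrite(f"pics/{n}0.png",vision.read_camera(n)[:,:,::-1]); print(n,vision.camera_params(n))
print(vision.camera_params("wrist"))
o=status.get_obs();print(o)
E
```

```text
scene {'fovy': 51.90272307153969, 'cx': 283.40304535717587, 'cy': 211.22364135739448, 'dist': array([-0.06369999,  0.        ,  0.        ,  0.        ,  0.        ]), 'eye': array([ 1.17018793, -0.5413544 ,  0.97271925]), 'orientation': array([-1.37942434e+02,  2.58107333e-02,  4.60877243e+01])}
side {'fovy': 51.075804068081425, 'cx': 278.7033019523646, 'cy': 207.5718913150235, 'dist': array([-0.08103644,  0.        ,  0.        ,  0.        ,  0.        ]), 'eye': array([ 0.20059273, -0.6242676 ,  1.06447103]), 'orientation': array([-141.5676811 ,   -0.3249859 ,  -32.21211012])}
{'fovy': 64.53376709570416, 'cx': 279.0338564623757, 'cy': 206.0421342714868, 'dist': array([-0.0678402,  0.       ,  0.       ,  0.       ,  0.       ]), 'tool_from_camera': array([[-1.20185448e-03, -9.70621876e-01, -2.40607004e-01,
         6.49679842e-02],
       [ 9.99999062e-01, -1.00849760e-03, -9.26754053e-04,
        -6.13609093e-04],
       [ 6.56876171e-04, -2.40607892e-01,  9.70622177e-01,
        -1.52990900e-01],
       [ 0.00000000e+00,  0.00000000e+00,  0.00000000e+00,
         1.00000000e+00]])}
{'time_s': 0.1, 'qpos': array([-66.62729535,  18.43451852,  -4.01562168,  83.16782211,
         1.29478576,  78.54197435,  -3.2575931 ]), 'joint_velocities': array([-0.07487145, -0.05759825, -0.0354239 , -0.20423104, -0.01488768,
       -0.07037205, -0.03873267]), 'effort': array([ 7.20686307e-05, -4.92572165e+01, -4.05485937e-01, -3.13400066e+01,
       -6.40702969e-02,  3.95632675e-02,  6.05472451e-05]), 'tool_pos': array([0.24927962, 0.59977119, 0.22957502]), 'tool_rot': array([-1.79900907e+02,  5.28224662e-03,  1.57439342e+02]), 'force': array([ 0.01454047, -0.8127856 ,  0.6557702 ]), 'wrist_torque': array([-0.0068221 , -0.03480241, -0.01991155]), 'grip_width': 0.08697374590918124}
```

View pics/scene0.png

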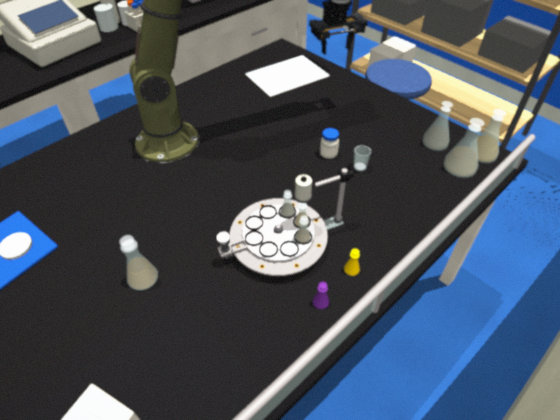

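View pics/side0.png

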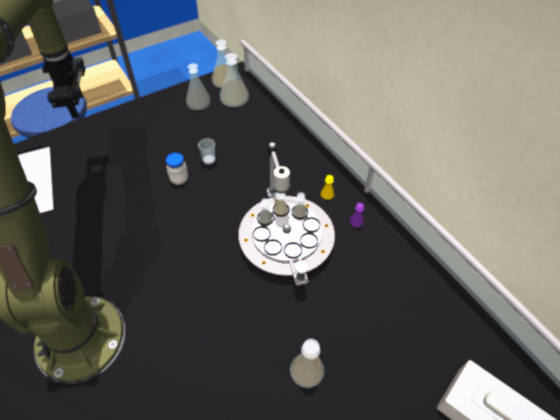

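The scene picture shows the table at about (278,232), the knob at (223,240) and the reading head at (303,187). In the side picture the table is at (287,235) and the knob at (300,272). The yellow and purple flasks are look-alikes. Next I'll take close crops and locate these points.

```bash
cat > h.py <<'E'
import numpy as np,cv2
from scipy.spatial.transform import Rotation as R
from cell import vision
def cam(n,tp=None,tr=None):
    p=vision.camera_params(n);h=420
    f=h/2/np.tan(np.radians(p['fovy']/2))
    K=np.array([[f,0,p['cx']],[0,f,p['cy']],[0,0,1]])
    if n=='wrist':
        T=p['tool_from_camera'];Rt=R.from_euler('xyz',tr,degrees=True).as_matrix()
        Rw=Rt@T[:3,:3];e=Rt@T[:3,3]+tp
    else:
        Rw=R.from_euler('xyz',p['orientation'],degrees=True).as_matrix();e=np.array(p['eye'])
    return K,np.array(p['dist']),Rw,e
def proj(c,P):
    K,d,Rw,e=c;P=np.atleast_2d(np.asarray(P,float))
    rv=cv2.Rodrigues(Rw.T)[0]
    return cv2.projectPoints(P,rv,-Rw.T@e,K,d)[0].reshape(-1,2)
def onplane(c,uv,z):
    K,d,Rw,e=c
    q=cv2.undistortPoints(np.array(uv,float).reshape(-1,1,2),K,d).reshape(-1,2)
    r=np.c_[q,np.ones(len(q))]@Rw.T
    return e+r*((z-e[2])/r[:,2])[:,None]
E
python3 - <<'E'
import cv2
a=cv2.imread('pics/scene0.png')[160:290,200:370];cv2.imwrite('pics/sc.png',cv2.resize(a,None,fx=4.6,fy=4.6,interpolation=2))
a=cv2.imread('pics/side0.png')[130:300,220:350];cv2.imwrite('pics/si.png',cv2.resize(a,None,fx=3.5,fy=3.5,interpolation=2))
from h import *
print(onplane(cam('scene'),[[278,234],[223,238]],.107), onplane(cam('scene'),[[278,232]],.054),onplane(cam('side'),[[287,235]],.054),onplane(cam('side'),[[299,267]],.107))
E
```

```text
[[ 0.6545719  -0.0648437   0.107     ]
 [ 0.56640417 -0.17549413  0.107     ]] [[ 0.61787142 -0.03081032  0.054     ]] [[ 0.60033919 -0.04407626  0.054     ]] [[ 0.55177057 -0.17285902  0.107     ]]
```

View pics/sc.png

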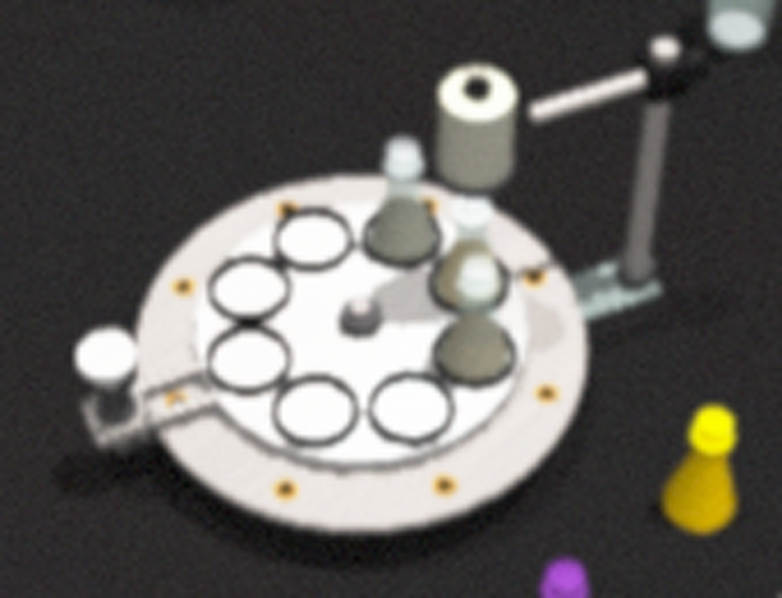

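View pics/si.png

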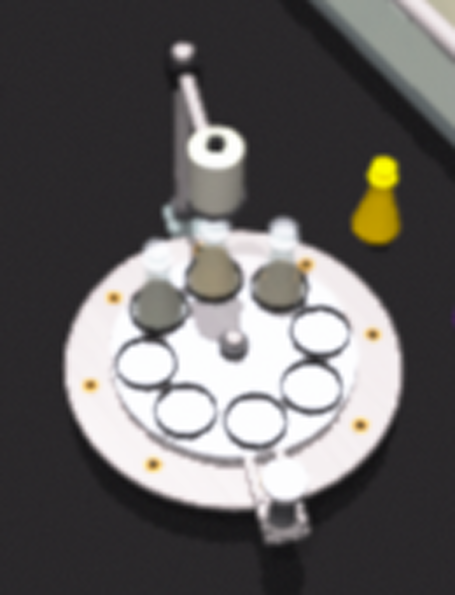

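```bash
cat > fit.py <<'E'
from h import *
from scipy.optimize import least_squares
cs,cd=cam('scene'),cam('side')
sc=np.array([(174,397),(183,286),(288,210),(428,207),(535,277),(547,393),(445,485),(286,489)])
sc=(sc+.5)/4.6-.5+[200,160]
si=np.array([(153,464),(90,385),(114,297),(306,265),(373,334),(361,425)]);ii=np.array([1,2,3,5,6,7])
si=(si+.5)/3.5-.5+[220,130]
def holes(x,y,a,z=.04,r=.118):
    t=a-np.arange(8)*np.pi/4
    return np.c_[x+r*np.cos(t),y+r*np.sin(t),np.full(8,z)]
def r(p,w):
    out=[]
    if w!='side':out.append((proj(cs,holes(*p))-sc))
    if w!='scene':out.append((proj(cd,holes(*p)[ii])-si))
    return np.vstack(out).ravel()
for w in('scene','side','both'):
    s=least_squares(r,[.61,-.04,np.radians(-110)],args=(w,));p=s.x
    print(w,p[:2],np.degrees(p[2]),'rms px',np.sqrt(np.mean(s.fun**2)))
    if w!='both': c=cs if w=='scene' else cd; uv=[(106+.5)/4.6-.5+200,(355+.5)/4.6-.5+160] if w=='scene' else [(285+.5)/3.5-.5+220,(480+.5)/3.5-.5+130]; print('knob by view',onplane(c,[uv],.107))
    for k in(0,1): t=p[2]-k*np.pi/4;print(' knob',p[0]+.155*np.cos(t),p[1]+.155*np.sin(t))
E
python3 fit.py
```

```text
scene [ 0.61240608 -0.02567414] -109.90723626562183 rms px 0.3680394370154695
knob by view [[ 0.56265114 -0.17363992  0.107     ]]
 knob 0.5596288426590009 -0.17141213500585242
 knob 0.4720346127373437 -0.09140732234799884
side [ 0.60937994 -0.02721514] -109.64226859520868 rms px 0.10954414069598636
knob by view [[ 0.55653791 -0.17511232  0.107     ]]
 knob 0.5572772340923868 -0.17319565002008377
 knob 0.46931395523933994 -0.09359677604935793
both [ 0.61118429 -0.02598887] -109.78276919932888 rms px 0.47767604733091934
 knob 0.5587237769999739 -0.17184117344250405
 knob 0.4709559546358264 -0.09202683562377716
```

Both cameras agree to about 3 mm. The axis is at (0.611,-0.026), the knob now at (0.559,-0.172), and the target place at (0.471,-0.092).

- **Could be mistaken for the knob:** the reading head's white cylinder at scene (303,187), the stopper tops at (287,195) and (303,221), and the yellow and purple flasks at (353,262) and (321,294).
- **Chosen:** the mushroom at (223,237), on the fork arm with a pin in its bush. The crop confirms it.

Now I'll close the jaws and cross over high.

>>> step_arm:
  series:
    - {"x": 0.01, "y": -0.02, "z": 0.01, "claw": 0}
    - {"x": 0.025, "y": -0.05, "z": 0.02, "claw": 0}
    - {"x": 0.045, "y": -0.085, "z": 0.03, "claw": 0}
    - {"x": 0.065, "y": -0.12, "z": 0.04, "claw": 0}
    - {"x": 0.085, "y": -0.155, "z": 0.05, "claw": 0}
    - {"x": 0.105, "y": -0.19, "z": 0.05, "claw": 0}
    - {"x": 0.125, "y": -0.225, "z": 0.05, "claw": 0}
    - {"x": 0.14, "y": -0.26, "z": 0.05, "claw": 0}
    - {"x": 0.155, "y": -0.295, "z": 0.05, "claw": 0}
    - {"x": 0.17, "y": -0.33, "z": 0.05, "claw": 0}
    - {"x": 0.185, "y": -0.365, "z": 0.05, "claw": 0}
    - {"x": 0.2, "y": -0.4, "z": 0.05, "claw": 0}
  squeeze: 20

```text
invalid input
```

>>> step_arm:
  series:
    - {"ax": 0, "ay": 0, "az": 0, "x": 0.01, "y": -0.02, "z": 0.01, "claw": 0}
    - {"ax": 0, "ay": 0, "az": 0, "x": 0.025, "y": -0.05, "z": 0.02, "claw": 0}
    - {"ax": 0, "ay": 0, "az": 0, "x": 0.045, "y": -0.085, "z": 0.03, "claw": 0}
    - {"ax": 0, "ay": 0, "az": 0, "x": 0.065, "y": -0.12, "z": 0.04, "claw": 0}
    - {"ax": 0, "ay": 0, "az": 0, "x": 0.085, "y": -0.155, "z": 0.05, "claw": 0}
    - {"ax": 0, "ay": 0, "az": 0, "x": 0.105, "y": -0.19, "z": 0.05, "claw": 0}
    - {"ax": 0, "ay": 0, "az": 0, "x": 0.125, "y": -0.225, "z": 0.05, "claw": 0}
    - {"ax": 0, "ay": 0, "az": 0, "x": 0.14, "y": -0.26, "z": 0.05, "claw": 0}
    - {"ax": 0, "ay": 0, "az": 0, "x": 0.155, "y": -0.295, "z": 0.05, "claw": 0}
    - {"ax": 0, "ay": 0, "az": 0, "x": 0.17, "y": -0.33, "z": 0.05, "claw": 0}
    - {"ax": 0, "ay": 0, "az": 0, "x": 0.185, "y": -0.365, "z": 0.05, "claw": 0}
    - {"ax": 0, "ay": 0, "az": 0, "x": 0.2, "y": -0.4, "z": 0.05, "claw": 0}
  squeeze: 20

```text
time_s: 1.3
tool_pos: [0.4496, 0.1986, 0.2803]
tool_rot: [-180.0, -0.0, 157.4]
force: [0.6, -0.4, 0.1]
grip_width: 0.0025
```

>>> step_arm:
  series:
    - {"ax": 0, "ay": 0, "az": 0, "x": 0.01, "y": -0.035, "z": 0, "claw": 0}
    - {"ax": 0, "ay": 0, "az": 0, "x": 0.02, "y": -0.07, "z": 0, "claw": 0}
    - {"ax": 0, "ay": 0, "az": 0, "x": 0.03, "y": -0.105, "z": 0, "claw": 0}
    - {"ax": 0, "ay": 0, "az": 0, "x": 0.04, "y": -0.14, "z": 0, "claw": 0}
    - {"ax": 0, "ay": 0, "az": 0, "x": 0.05, "y": -0.175, "z": 0, "claw": 0}
    - {"ax": 0, "ay": 0, "az": 0, "x": 0.06, "y": -0.21, "z": 0, "claw": 0}
    - {"ax": 0, "ay": 0, "az": 0, "x": 0.07, "y": -0.245, "z": -0.01, "claw": 0}
    - {"ax": 0, "ay": 0, "az": 0, "x": 0.08, "y": -0.28, "z": -0.03, "claw": 0}
    - {"ax": 0, "ay": 0, "az": 0, "x": 0.09, "y": -0.315, "z": -0.05, "claw": 0}
    - {"ax": 0, "ay": 0, "az": 0, "x": 0.1, "y": -0.345, "z": -0.07, "claw": 0}
    - {"ax": 0, "ay": 0, "az": 0, "x": 0.109, "y": -0.37, "z": -0.09, "claw": 0}
    - {"ax": 0, "ay": 0, "az": 0, "x": 0.109, "y": -0.37, "z": -0.1, "claw": 0}

```text
time_s: 2.5
tool_pos: [0.5571, -0.1742, 0.1784]
tool_rot: [-179.8, -0.1, 157.1]
force: [-0.9, -0.9, -0.1]
grip_width: 0.0009
```

Run:
```python
from h import *
from cell import status
o=status.get_obs();im=vision.read_camera('wrist')
print(o['tool_pos'],o['tool_rot'],o['force'],o['time_s'])
cv2.imwrite('pics/w1.png',im[:,:,::-1])
c=cam('wrist',o['tool_pos'],o['tool_rot'])
print(proj(c,[[.5587,-.172,.107],[.5712,-.137,.04],[.6112,-.026,.054],o['tool_pos']]))
```

```text
[ 0.55711161 -0.17420087  0.17836137] [-1.79783285e+02 -9.67252015e-02  1.57092328e+02] [-0.8872594  -0.87903093 -0.14912862] 2.5
[[284.37501482 219.961644  ]
 [324.91199708 196.80209828]
 [462.21606113 193.2097593 ]
 [280.62776648 259.12648885]]
```

View pics/w1.png

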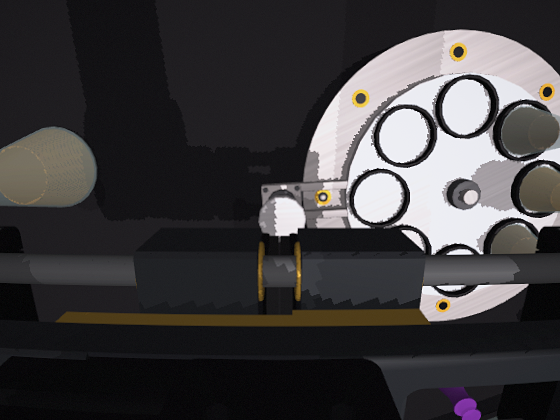

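The wrist picture shows the knob at (283,217) and the first bush with its pin at (323,197). I predicted (284,220) and (325,197), so the fit holds. The big flask at (40,170) is clear of the arc. I'll descend and press now.

>>> step_arm:
  series:
    - {"ax": 0, "ay": 0, "az": 0, "x": 0.001, "y": -0.002, "z": -0.02, "claw": 0}
    - {"ax": 0, "ay": 0, "az": 0, "x": 0.001, "y": -0.002, "z": -0.04, "claw": 0}
    - {"ax": 0, "ay": 0, "az": 0, "x": 0.001, "y": -0.002, "z": -0.052, "claw": 0}
    - {"ax": 0, "ay": 0, "az": 0, "x": 0.001, "y": -0.002, "z": -0.06, "claw": 0}
    - {"ax": 0, "ay": 0, "az": 0, "x": 0.001, "y": -0.002, "z": -0.064, "claw": 0}
    - {"ax": 0, "ay": 0, "az": 0, "x": 0.001, "y": -0.002, "z": -0.067, "claw": 0}
    - {"ax": 0, "ay": 0, "az": 0, "x": 0.001, "y": -0.002, "z": -0.07, "claw": 0}
    - {"ax": 0, "ay": 0, "az": 0, "x": 0.001, "y": -0.002, "z": -0.07, "claw": 0}
    - {"ax": 0, "ay": 0, "az": 0, "x": 0.001, "y": -0.002, "z": -0.07, "claw": 0}

```text
time_s: 3.45
tool_pos: [0.5605, -0.1715, 0.1118]
tool_rot: [179.9, 0.1, 157.5]
force: [0.3, 0.8, 4.4]
grip_width: 0.0003
```

>>> step_arm:
  series:
    - {"ax": 0, "ay": 0, "az": 0, "x": -0.001, "y": 0, "z": -0.003, "claw": 0}
    - {"ax": 0, "ay": 0, "az": 0, "x": -0.001, "y": 0, "z": -0.006, "claw": 0}
    - {"ax": 0, "ay": 0, "az": 0, "x": -0.001, "y": 0, "z": -0.007, "claw": 0}
    - {"ax": 0, "ay": 0, "az": 0, "x": -0.001, "y": 0, "z": -0.007, "claw": 0}
    - {"ax": 0, "ay": 0, "az": 0, "x": -0.001, "y": 0, "z": -0.007, "claw": 0}

```text
time_s: 3.95
tool_pos: [0.5602, -0.1714, 0.1055]
tool_rot: [179.9, 0.2, 157.5]
force: [0.8, 1.5, 8.0]
grip_width: 0.0005
```

Run:
```python
import numpy as np
c=np.array([.6112,-.026]);r=.155
p=lambda d:c+r*np.array([np.cos(np.radians(-109.8-d)),np.sin(np.radians(-109.8-d))])
for d in range(0,49,3): print(d,np.round(p(d)-p(0),4))
from cell import status
print(status.get_obs()['qpos'])
```

```text
0 [0. 0.]
3 [-0.0076  0.0029]
6 [-0.015   0.0063]
9 [-0.0222  0.01  ]
12 [-0.0292  0.0141]
15 [-0.036   0.0186]
18 [-0.0425  0.0234]
21 [-0.0488  0.0285]
24 [-0.0548  0.034 ]
27 [-0.0605  0.0397]
30 [-0.0659  0.0458]
33 [-0.071   0.0521]
36 [-0.0757  0.0587]
39 [-0.0801  0.0655]
42 [-0.0841  0.0726]
45 [-0.0877  0.0798]
48 [-0.091   0.0873]
[-15.95490825  17.98419913  35.94687293 102.41213251 -11.83791945
  63.15376479  91.46897866]
```

>>> step_arm:
  series:
    - {"ax": 0, "ay": 0, "az": 0, "x": 0, "y": 0, "z": -0.001, "claw": 0}
    - {"ax": 0, "ay": 0, "az": 0, "x": 0, "y": 0, "z": -0.001, "claw": 0}
    - {"ax": 0, "ay": 0, "az": 0, "x": -0.0035, "y": 0.0014, "z": -0.001, "claw": 0}
    - {"ax": 0, "ay": 0, "az": 0, "x": -0.0076, "y": 0.0029, "z": -0.001, "claw": 0}
    - {"ax": 0, "ay": 0, "az": 0, "x": -0.0113, "y": 0.0046, "z": -0.001, "claw": 0}
    - {"ax": 0, "ay": 0, "az": 0, "x": -0.015, "y": 0.0063, "z": -0.001, "claw": 0}
    - {"ax": 0, "ay": 0, "az": 0, "x": -0.0186, "y": 0.0081, "z": -0.001, "claw": 0}
    - {"ax": 0, "ay": 0, "az": 0, "x": -0.0222, "y": 0.01, "z": -0.001, "claw": 0}
    - {"ax": 0, "ay": 0, "az": 0, "x": -0.0222, "y": 0.01, "z": -0.001, "claw": 0}

```text
time_s: 4.85
tool_pos: [0.5379, -0.162, 0.1047]
tool_rot: [179.9, 0.2, 157.4]
force: [0.4, 1.6, 7.9]
grip_width: 0.0004
```

Run:
```python
from h import *
from cell import status
o=status.get_obs();im=vision.read_camera('wrist')
print(o['tool_pos'],o['tool_rot'],o['force'],o['time_s'])
cv2.imwrite('pics/w2.png',im[:,:,::-1])
```

```text
[ 0.53787074 -0.16195179  0.10473102] [179.90026001   0.23573063 157.43631022] [0.38756304 1.56170663 7.85144934] 4.85
```

View pics/w2.png

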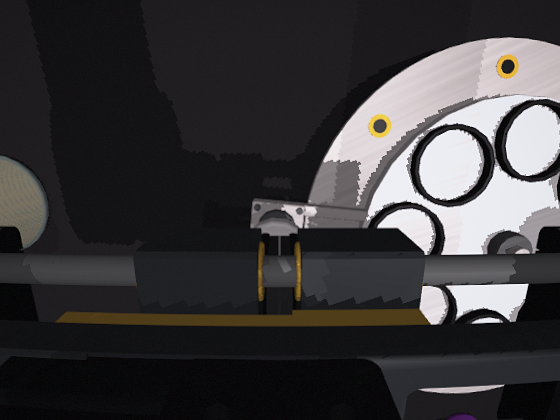

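The table is unlocked and follows the finger. The arm is now at (310,210) and the knob is still under the tip. I'll carry on to about 39 degrees.

>>> step_arm:
  series:
    - {"ax": 0, "ay": 0, "az": 0, "x": -0.0035, "y": 0.002, "z": 0, "claw": 0}
    - {"ax": 0, "ay": 0, "az": 0, "x": -0.009, "y": 0.0055, "z": 0, "claw": 0}
    - {"ax": 0, "ay": 0, "az": 0, "x": -0.0138, "y": 0.0086, "z": 0, "claw": 0}
    - {"ax": 0, "ay": 0, "az": 0, "x": -0.0203, "y": 0.0134, "z": 0, "claw": 0}
    - {"ax": 0, "ay": 0, "az": 0, "x": -0.0266, "y": 0.0185, "z": 0, "claw": 0}
    - {"ax": 0, "ay": 0, "az": 0, "x": -0.0326, "y": 0.024, "z": 0, "claw": 0}
    - {"ax": 0, "ay": 0, "az": 0, "x": -0.0383, "y": 0.0297, "z": 0, "claw": 0}
    - {"ax": 0, "ay": 0, "az": 0, "x": -0.0437, "y": 0.0358, "z": 0, "claw": 0}
    - {"ax": 0, "ay": 0, "az": 0, "x": -0.0488, "y": 0.0421, "z": 0, "claw": 0}
    - {"ax": 0, "ay": 0, "az": 0, "x": -0.0535, "y": 0.0487, "z": 0, "claw": 0}
    - {"ax": 0, "ay": 0, "az": 0, "x": -0.0579, "y": 0.0555, "z": 0, "claw": 0}
    - {"ax": 0, "ay": 0, "az": 0, "x": -0.0579, "y": 0.0555, "z": 0, "claw": 0}

```text
time_s: 6.1
tool_pos: [0.4793, -0.106, 0.1043]
tool_rot: [179.9, 0.1, 157.5]
force: [-1.3, 0.5, 8.8]
grip_width: 0.0006
```

Run:
```python
from h import *
from cell import status
o=status.get_obs();im=vision.read_camera('wrist')
print(o['tool_pos'],o['tool_rot'],o['force'],o['time_s'])
p=o['tool_pos']-np.array([.6112,-.026,0]);print(np.hypot(*p[:2]),-109.8-np.degrees(np.arctan2(p[1],p[0])))
cv2.imwrite('pics/w3.png',im[:,:,::-1])
s=vision.read_camera('side');cv2.imwrite('pics/s3.png',cv2.resize(s[130:300,210:350,::-1],None,fx=3.5,fy=3.5,interpolation=2))
```

```text
[ 0.47930955 -0.10597338  0.10426066] [1.79907464e+02 1.46221367e-01 1.57471764e+02] [-1.26113749  0.46247947  8.77043948] 6.1
0.15424277236576028 38.96896377161157
```

View pics/w3.png

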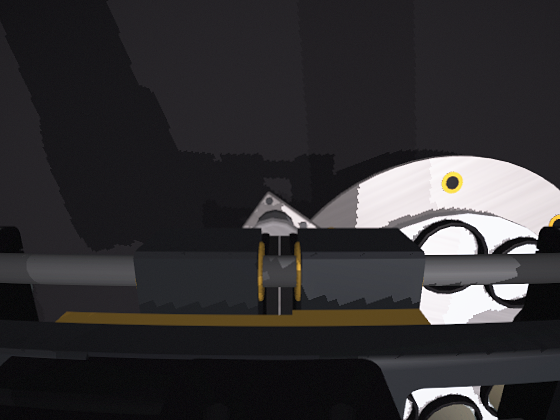

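View pics/s3.png

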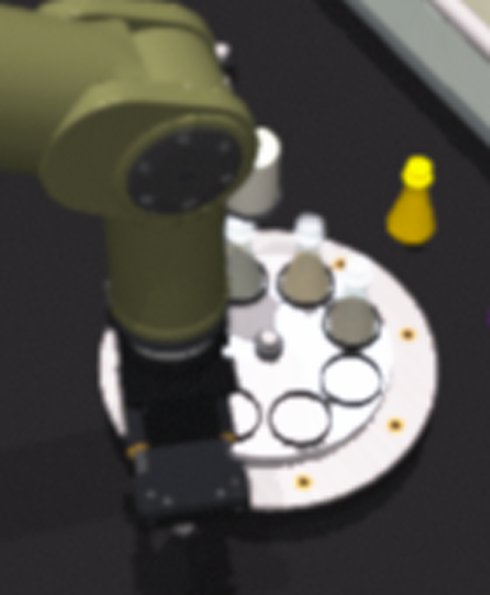

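Run:
```python
from h import *
cd=cam('side')
uv=(np.array([(300,418),(352,380)])+.5)/3.5-.5+[210,130]
for cx in((.6112,-.026),(.6094,-.0272)):
    P=onplane(cd,uv,.061)[:,:2]-cx
    print(np.hypot(*P.T),(-109.8-np.degrees(np.arctan2(P[:,1],P[:,0]))))
# wrist block corner / arm: compare to w1-type calibration using initial side crop
uv=(np.array([(255,420),(311,386),(320,331),(185,411),(146,363)])+.5)/3.5-.5+[220,130]
P=onplane(cd,uv,.061)[:,:2]-(.6094,-.0272)
print('start',np.hypot(*P.T),(-109.64-np.degrees(np.arctan2(P[:,1],P[:,0]))))
```

```text
[0.07575975 0.0739961 ] [ -4.784085   -47.97766667]
[0.07414811 0.0738197 ] [ -5.88731413 -49.64922612]
start [0.07390593 0.07248352 0.07104414 0.07496636 0.07268495] [   0.47534796  -43.62704416  -88.32129225   43.74822299 -272.34227332]
```

The collars put the table at about 39 degrees, so there is almost no lag. I'll do the last 6 degrees slowly, let it settle and lift straight up.

>>> step_arm:
  series:
    - {"ax": 0, "ay": 0, "az": 0, "x": -0.0018, "y": 0.0032, "z": 0, "claw": 0}
    - {"ax": 0, "ay": 0, "az": 0, "x": -0.0035, "y": 0.0065, "z": 0, "claw": 0}
    - {"ax": 0, "ay": 0, "az": 0, "x": -0.0052, "y": 0.0097, "z": 0, "claw": 0}
    - {"ax": 0, "ay": 0, "az": 0, "x": -0.0065, "y": 0.0121, "z": 0, "claw": 0}
    - {"ax": 0, "ay": 0, "az": 0, "x": -0.0074, "y": 0.0138, "z": 0, "claw": 0}
    - {"ax": 0, "ay": 0, "az": 0, "x": -0.0074, "y": 0.0138, "z": 0, "claw": 0}
    - {"ax": 0, "ay": 0, "az": 0, "x": -0.0074, "y": 0.0138, "z": 0, "claw": 0}
    - {"ax": 0, "ay": 0, "az": 0, "x": -0.0074, "y": 0.0138, "z": 0.002, "claw": 0}
    - {"ax": 0, "ay": 0, "az": 0, "x": -0.0074, "y": 0.0138, "z": 0.004, "claw": 0}
    - {"ax": 0, "ay": 0, "az": 0, "x": -0.0074, "y": 0.0138, "z": 0.006, "claw": 0}
    - {"ax": 0, "ay": 0, "az": 0, "x": -0.0074, "y": 0.0138, "z": 0.006, "claw": 0}

```text
time_s: 7.3
tool_pos: [0.4724, -0.093, 0.1103]
tool_rot: [179.9, 0.2, 157.4]
force: [-0.3, -0.6, 6.1]
grip_width: 0.0003
```

The force is still 6.1 N at about 5 mm depth. That means the knob is following the finger up, so the pin is in the hole. I'll lift away.

>>> step_arm:
  series:
    - {"ax": 0, "ay": 0, "az": 0, "x": 0, "y": 0, "z": 0.002, "claw": 0}
    - {"ax": 0, "ay": 0, "az": 0, "x": 0, "y": 0, "z": 0.005, "claw": 0}
    - {"ax": 0, "ay": 0, "az": 0, "x": 0, "y": 0, "z": 0.01, "claw": 0}
    - {"ax": 0, "ay": 0, "az": 0, "x": 0, "y": 0, "z": 0.02, "claw": 0}
    - {"ax": 0, "ay": 0, "az": 0, "x": 0, "y": 0, "z": 0.04, "claw": 0}
    - {"ax": 0, "ay": 0, "az": 0, "x": 0, "y": 0, "z": 0.07, "claw": 0}
    - {"ax": 0, "ay": 0, "az": 0, "x": 0, "y": 0.0, "z": 0.1, "claw": 0}
    - {"ax": 0, "ay": 0, "az": 0, "x": 0, "y": 0.04, "z": 0.13, "claw": 0}
    - {"ax": 0, "ay": 0, "az": 0, "x": 0, "y": 0.08, "z": 0.15, "claw": 0}
    - {"ax": 0, "ay": 0, "az": 0, "x": 0, "y": 0.12, "z": 0.16, "claw": 0}
    - {"ax": 0, "ay": 0, "az": 0, "x": 0, "y": 0.16, "z": 0.16, "claw": 0}
    - {"ax": 0, "ay": 0, "az": 0, "x": -0.01, "y": 0.2, "z": 0.16, "claw": 0}

```text
time_s: 8.5
tool_pos: [0.4609, 0.1087, 0.2692]
tool_rot: [-180.0, 0.0, 157.4]
force: [1.1, 0.2, -0.3]
grip_width: 0.0005
```

>>> step_arm:
  series:
    - {"ax": 0, "ay": 0, "az": 0, "x": -0.01, "y": 0.04, "z": 0, "claw": 0}
    - {"ax": 0, "ay": 0, "az": 0, "x": -0.02, "y": 0.08, "z": 0, "claw": 0}
    - {"ax": 0, "ay": 0, "az": 0, "x": -0.03, "y": 0.12, "z": 0, "claw": 0}
    - {"ax": 0, "ay": 0, "az": 0, "x": -0.05, "y": 0.16, "z": 0, "claw": 0}
    - {"ax": 0, "ay": 0, "az": 0, "x": -0.07, "y": 0.2, "z": 0, "claw": 0}
    - {"ax": 0, "ay": 0, "az": 0, "x": -0.09, "y": 0.24, "z": 0, "claw": 0}
    - {"ax": 0, "ay": 0, "az": 0, "x": -0.1, "y": 0.28, "z": 0, "claw": 0}
    - {"ax": 0, "ay": 0, "az": 0, "x": -0.1, "y": 0.28, "z": 0, "claw": 0}
    - {"ax": 0, "ay": 0, "az": 0, "x": -0.1, "y": 0.28, "z": 0, "claw": 0}

```text
time_s: 9.4
tool_pos: [0.3603, 0.3876, 0.2682]
tool_rot: [-179.9, 0.0, 157.6]
force: [0.4, -0.2, -0.1]
grip_width: 0.0007
```

Run:
```python
from h import *
from cell import status
o=status.get_obs();print(o['tool_pos'],o['force'],o['time_s'])
a=vision.read_camera('scene');cv2.imwrite('pics/sc4f.png',a[:,:,::-1]);cv2.imwrite('pics/sc4.png',cv2.resize(a[160:290,200:370,::-1],None,fx=4.6,fy=4.6,interpolation=2))
a=vision.read_camera('side');cv2.imwrite('pics/si4.png',cv2.resize(a[130:300,220:350,::-1],None,fx=3.5,fy=3.5,interpolation=2))
```

```text
[0.3603062  0.38755843 0.26818557] [ 0.42086169 -0.20075559 -0.08431885] 9.4
```

View pics/sc4.png

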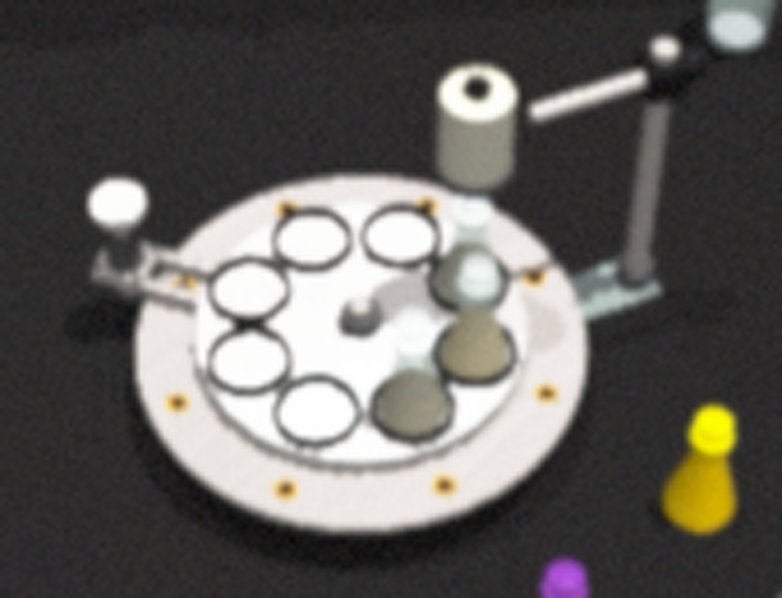

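View pics/si4.png

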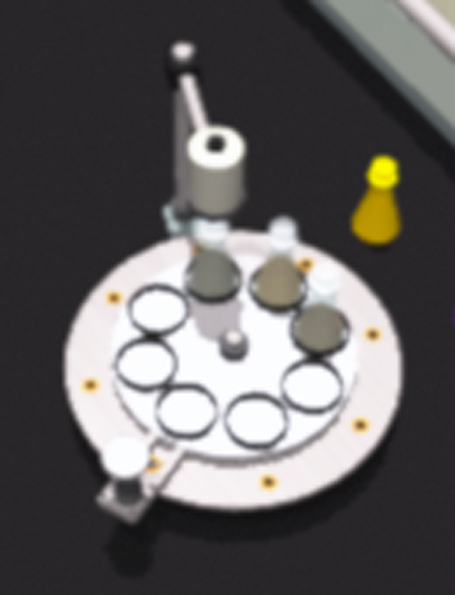

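View pics/sc4f.png

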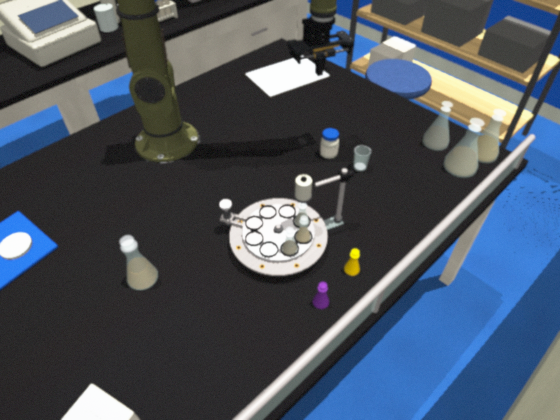

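The knob is at the next hole and the pin shows in its bush: scene crop (187,283), side crop (153,464). All flasks are standing. I'll check the knob's height by triangulation, comparing start and end.

Run:
```python
from h import *
from scipy.optimize import least_squares
a,b=cam('scene'),cam('side')
def tri(s,d):
    s=(np.array(s)+.5)/4.6-.5+[200,160];d=(np.array(d)+.5)/3.5-.5+[220,130]
    f=least_squares(lambda P:np.r_[proj(a,P)[0]-s,proj(b,P)[0]-d],[.55,-.1,.1]);return f.x,f.fun
def blob(f,x0,x1,y0,y1):
    g=cv2.cvtColor(cv2.imread(f),6);m=np.zeros_like(g);m[y0:y1,x0:x1]=g[y0:y1,x0:x1]>225
    n,l,s,c=cv2.connectedComponentsWithStats(m);k=1+np.argmax(s[1:,4]);return c[k]
p=[blob('pics/sc.png',70,140,320,385),blob('pics/si.png',255,310,455,503)]
q=[blob('pics/sc4.png',80,155,170,232),blob('pics/si4.png',95,155,430,480)]
print(p,tri(*p));print(q,tri(*q))
```

```text
[array([107.56411507, 354.3949293 ]), array([283.89778714, 476.52107482])] (array([ 0.55931058, -0.17026753,  0.10200964]), array([ 0.07862073, -0.09572887,  0.06307542,  0.10377398]))
[array([117.07418953, 201.76496259]), array([123.59732235, 449.26364573])] (array([ 0.47190695, -0.09162996,  0.10400226]), array([ 0.47058974, -0.60562283,  0.34803423,  0.61813701]))
```

The knob's height matches the start: 0.104 m now against 0.102 m measured before, where 8 mm lower would mean it was unlocked. It is also within 1 mm of the place I predicted. Handing in.

```bash
python3 -c "
from cell import workorder;print(workorder.sign_off())"
```

```text
the job is handed in; nothing more can be done
None
```

The turntable is indexed on by one place clockwise and locked at the next hole. I signed the job off at about 9.5 s of the 43 s allowed.

I pressed the knob about 10 mm down with the closed fingertips and dragged it 45 degrees clockwise. Then I let it rise straight up and moved the robot well clear.

- **Lock:** while I was lifting, the spring still pushed with 6 N at about 5 mm depth, so the pin had gone into the hole. Afterwards the knob measured 0.104 m high, against 0.102 m at the start. Both readings are a few mm below the stated 107 mm, so I relied on the comparison rather than the absolute height.
- **Position:** the knob is within 1 mm of where I predicted it would be, and the pin can be seen in the next hole's bush.
- **Glassware:** all three flasks are standing in their collars, and the other glassware looks unmoved in the last pictures.
- **Robot:** the last force reading was under 0.5 N, so it is touching nothing.
- **Disagreements:** the two fixed cameras differed by about 3 mm on where the turning axis is. The first move call was refused because its rows left out the turn values, and nothing moved.

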